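Clamp a medallion in the screw press: down to contact, then a quarter turn

ROBOT

A 6-joint arm with a two-finger parallel gripper is mounted at the origin on a cart in front of the work surface, level with it; the furniture and walls round the work are solid. World frame = base frame: x ahead of the robot, y to its left, z up, the work surface at z = 0. Lengths are in mm, angles in rad, forces in N, time in s.
With the tool pointing down it reaches from about 275 to 750 mm from the base axis. Payload 10.2 kg.
Tool frame: the origin (TCP) lies on the centre line of the jaws, within the pads' length; the fingertips stand 8 mm ahead of it and the grasp point (between the pads) lies 11 mm behind it; x points along the fingers, y is the direction in which the jaws open and shut, and the axes are right-handed (so a half turn about x gives the same grasp; the last joint's range is limited). The gripper opens to 85 mm and grips with 20 to 120 N. Pads are 22 mm wide; open, the fingers measure 114 mm over their backs; the gripper's body (76 mm by 85 mm) begins 54 mm behind the grasp point. The pads swing forward as they close: fully open they stand 13 mm farther back than shut.
Start: joints at [-1.382, 0.313, 1.498, -0, 1.331, -0.223], TCP at [210.124, -481.122, 216.794] pointing down, gripper open.
Joint ranges: [-2.94, 2.94], [-0.97, 2.17], [0.19, 2.56], [-1.23, 4.37], [0.02, 3.11], [-2.88, 2.88]. Speed limits (rad/s): [2.39, 2.39, 3.01, 3.14, 3.14, 3.14].

INTERFACE

Orientations are given as a unit quaternion [w, x, y, z].
In Python, from rig import ctrl, vision, workorder gives the robot as it stands. The module is installed in compiled form; this text tells all that it offers.
- The arm moves only by the shell command python3 -m jog 'ROWS' [OPENING] [FORCE]. ROWS is JSON, a list that holds one entry, the list of rows, each a list of 6 numbers: the shift along the tool's x, y, z in m, then the turn, a rotation vector about the tool's x, y, z in rad. A call has 1 to 12 rows; each row shifts and turns the commanded pose from where the row before left it, along the tool's axes as they then stand; what a row does not reach is not made up. A row lasts 1/8 s, in which the tool goes at most 62.5 mm and 10.7 degrees, less where a joint would pass 70% of its speed; a pose out of reach is approached as far as the arm can. A call is refused whole if a number of a shift passes 0.0625 or a number of a turn 0.188, either way. A call with a gripper value outside its range is refused whole. OPENING is the closure in counts, from 0 (fully open) to 255 (shut), set as the call begins (- or left out, the last holds). The fingers move at their own pace and stop on an object; FORCE is the grip in N (left out, the last holds). Time passes only in rows, so rows that do not move let the fingers close. It gives the time, the measured TCP pose, the force and the opening at its end, in the units of the state.
- ctrl.sense(): the state, without advancing time (a new reading comes with each control period).
- vision.capture(name): name is "scene" or "top"; returns a dict with "image" (400x640x3 uint8, red, green, blue), "mtx" (3x3 intrinsics, pixels), "k1" (the pictures are not rectified: a ray, as slopes to the right and down, at radius r is drawn at 1 + k1 r^2 times it, then the intrinsics apply), "R" (3x3) and "t" (3): a world point X has camera coordinates R X + t. Camera axes: x right, y down, z forward; pixel columns grow to the right and rows downward; lengths in mm; the calibration is good to about 2 mm. A picture is of the moment at which its call begins. There is no depth.
- workorder.finish_job(): hands the job in, once; it reports no verdict.
The state is a dict: "time_s": time; "joints": joint angles; "dq": joint speeds; "tau": joint torques, N m; "eef_pos": TCP position; "ee_rot": TCP orientation; "force": force on the tool from outside, world axes, zero at the start; "wrist_torque": the same for the moment, N m; "grip_width": opening from 0.0 (shut) to 1.0 (fully open).
Only numpy, scipy, OpenCV 4.12 (cv2) and the standard library are available. Lean on these libraries where they do the work, as an engineer would, in place of code of your own. Each camera call takes 0.05 s, during which the arm holds its last target.

TASK

The medallion has been laid on its wooden backing in the little screw press: turn the black wing handle clockwise until the press foot just meets the medallion, then give it a quarter turn more, no further, and let go of the handle. Leave the other things on the table alone.

Things in the scene. Friction and masses are not known exactly. Their poses are not given: they have to be found in the camera images.
- press: Grey bench screw press, bolted down; base plate 200 (x) x 160 (y) x 12 mm. Origin at table height, 110 mm behind the plate's front edge; z up, front is -x. Columns, screw, foot, work and handle share one axis in its x-z plane, leaning 30 degrees from vertical to the front: through the point 60 mm over the origin, along (-0.5, 0, 0.866). The handle is at the top, about 0.22 m over the table.
- handle_grip (a point): Centre of the black wing handle, on the screw axis. z: up the screw axis (leaning 30 degrees); x: along the wing, which is 64 mm long, 14 mm thick (y), reaching 14 mm above and 20 mm below this point. 27 mm below is the face of a 72 mm aluminium dial with marks each 45 degrees (red at +x). Grip it across the 14 mm with the tool along the screw axis.
- handle (a joint): Turn of the handle, rad, growing clockwise seen from above, which winds down; starts at 0 to 0.65, stops at 7. Handle, dial, screw and foot go down the axis together, 24 mm a full turn, no play. Self-locking: it stays where left; turning takes 0.1 to 0.2 N m. The dial's underside starts 20 mm or more above the brass nut on the 145 mm wide crosshead.
- foot_face (a point): Centre of the flat underside of the steel press foot (46 mm diameter) at the screw's lower end, on the axis; z up the axis. It lies 105 mm below handle_grip along the axis and does not rotate.
- medallion_top (a point): Centre of the top of the bronze medallion (48 mm diameter, 10 mm thick), on the axis; z up the axis. It is held on a pale wooden backing (62 mm diameter, 6 mm thick) on a yellow spring piston standing 16 mm out of a dark cup. The cup is locked at a height that differs from case to case: the gap from foot to medallion is 4 to 10.5 mm along the axis at the start.
- cushion (a joint): How far medallion, backing and yellow piston are pushed down the axis into the dark cup, in m: 0 until the foot meets the medallion, then it follows the foot, 6 mm for a quarter turn (10 mm of yellow left in sight). The spring pushes back 4.5 N at first and 1.5 N more per mm; it rises again if the screw is wound back.
- wax_jar: White jar, 52 mm diameter, 58 mm high, standing to the left of the press; origin under its centre. A bystander.
- red_plug: Red-orange plug, 36 mm diameter, 50 mm high with its pins, standing to the right; origin under its centre. A bystander.
- marker: Black and white marker pen, 124 mm long (y), 20 mm thick, lying near the table's front edge on the left; origin under its centre. A bystander.
- medallion_b: Spare bronze medallion, 47 mm diameter, 10 mm thick, lying on the right; origin under its centre. A bystander.

How it is judged:
By the outcome, as a careful person would: the job done as asked, in the order asked, and still so for the second after the job is handed in, with the robot touching nothing.
It also fails if it takes over 72 s, if anything falls off the work surface, if the arm or the gripper's body presses on something with over 40 N, if the wrist force passes 120 N, or if a joint passes its speed limit or range.

## Working session

There is one attempt and no reset: what is moved stays moved. The work goes in short steps, Python scripts to look and compute and a shell command to move; the robot and the scene stay as the last step left them, time stands still between calls to the robot, and variables do not carry over. Pictures are saved under pics/ and viewed, and the job is handed in when it is done.

```bash
mkdir -p pics; python3 - <<'E'
from rig import ctrl, vision
import cv2
s=ctrl.sense()
for k,v in s.items(): print(k,v)
for n in("scene","top"):
    c=vision.capture(n); cv2.imwrite(f"pics/{n}0.png",c["image"][:,:,::-1])
    print(n,c["mtx"].tolist(),c["k1"],c["R"].tolist(),c["t"].tolist())
E
```

```text
time_s 0.0
joints [-1.38239923e+00  3.13465162e-01  1.49844885e+00 -7.10172673e-06
  1.33100339e+00 -2.23399172e-01]
dq [-0.00081682 -0.00040847  0.00093322  0.0009791   0.00098794  0.00071692]
tau [-6.28412290e-04 -4.12265074e+01 -2.59745693e+01 -2.49505629e-04
  4.13007976e-03 -5.33282858e-06]
eef_pos [ 210.06797595 -480.83416657  216.2229036 ]
ee_rot [ 0.14409765  0.69217659  0.14503433 -0.69216507]
force [0.71919927 1.06207015 0.00841832]
wrist_torque [-0.01364704 -0.00277565  0.01288122]
grip_width 1.0004583339400193
scene [[363.01205267340134, 0.0, 320.0019321579545], [0.0, 363.01205267340134, 204.07269594417767], [0.0, 0.0, 1.0]] -0.012309936918568624 [[-0.8566875972573621, -0.5154562901332752, 0.019778110815973107], [-0.3584046980746649, 0.5672169414152741, -0.741492423271816], [0.37098845413761383, -0.642315930312757, -0.6706696747006243]] [466.07346089855304, 340.75797688869693, 1026.8202225108387]
top [[460.85752990977056, 0.0, 319.2839432594067], [0.0, 460.85752990977056, 199.31366199393338], [0.0, 0.0, 1.0]] -0.015074375982296804 [[0.028871913951766474, -0.9994635320909981, 0.015461584813595799], [-0.9858837434005914, -0.031024916193778757, -0.16453175703676665], [0.16492318540216955, -0.010492978383435086, -0.986250597120958]] [-33.00059157649988, 603.4086902221649, 1325.0776972550789]
```

View pics/scene0.png

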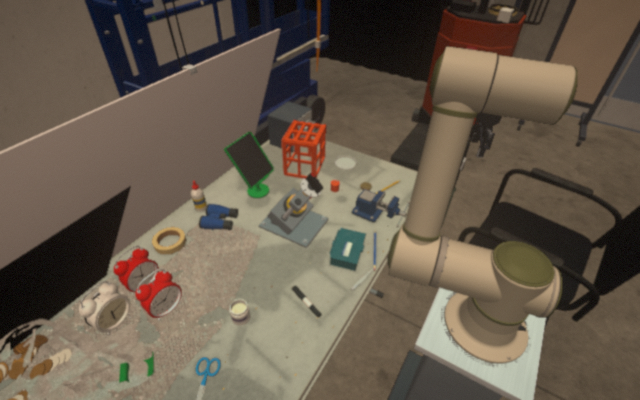

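View pics/top0.png

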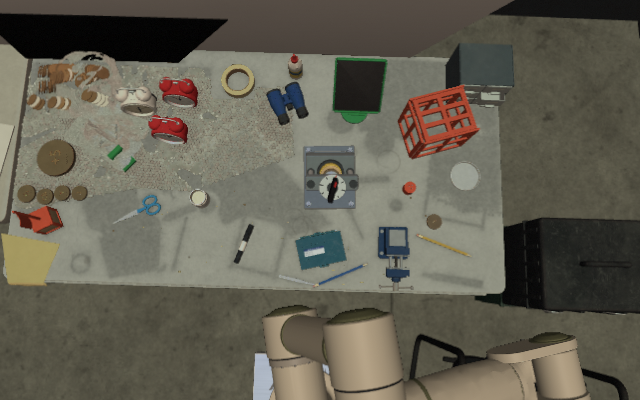

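The top view shows the press at about (330,178), with the dial and black wing near (333,187). The scene view shows it at (295,215). I'll zoom in on both.

```bash
cat > h.py <<'E'
import numpy as np,cv2
from rig import ctrl,vision
def cap(n): return vision.capture(n)
def dist(c): return np.array([c["k1"],0,0,0,0.])
def ray(c,px):
    u=cv2.undistortPoints(np.array([[px]],float),c["mtx"],dist(c))[0,0]
    d=c["R"].T@np.array([u[0],u[1],1]); return -c["R"].T@c["t"],d/np.linalg.norm(d)
def onz(c,px,z):
    o,d=ray(c,px); return o+d*(z-o[2])/d[2]
def onplane(c,px,p,n):
    o,d=ray(c,px); return o+d*(np.dot(np.array(p)-o,n)/np.dot(d,n))
def proj(c,X):
    return cv2.projectPoints(np.array(X,float).reshape(-1,3),cv2.Rodrigues(c["R"])[0],c["t"],c["mtx"],dist(c))[0][:,0]
def crop(c,x0,x1,y0,y1,f,name):
    im=c["image"][y0:y1,x0:x1,::-1]; cv2.imwrite("pics/"+name,cv2.resize(im,None,fx=f,fy=f,interpolation=cv2.INTER_CUBIC))
E
python3 - <<'E'
from h import *
c=cap("top");crop(c,290,370,140,215,8,"t1.png");print(-c["R"].T@c["t"])
c=cap("scene");crop(c,250,340,165,250,7,"s1.png");print(-c["R"].T@c["t"])
E
```

```text
[ 3.77307574e+02 -3.58172140e-01  1.40664880e+03]
[140.47016616 706.49978616 932.10859008]
```

View pics/t1.png

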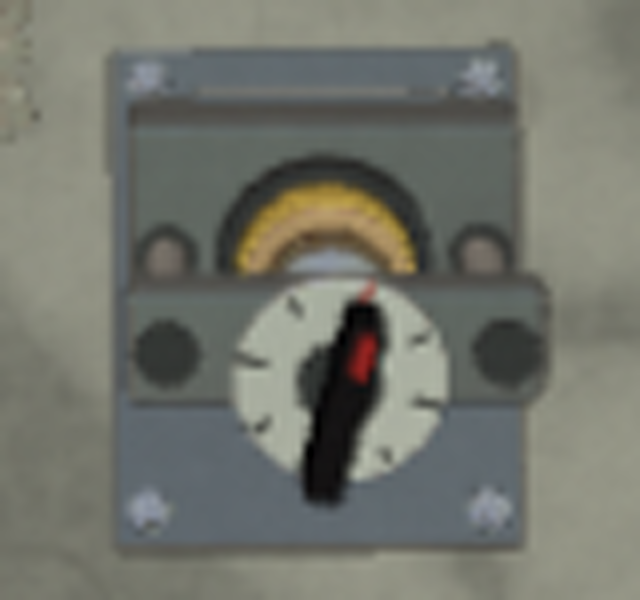

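View pics/s1.png

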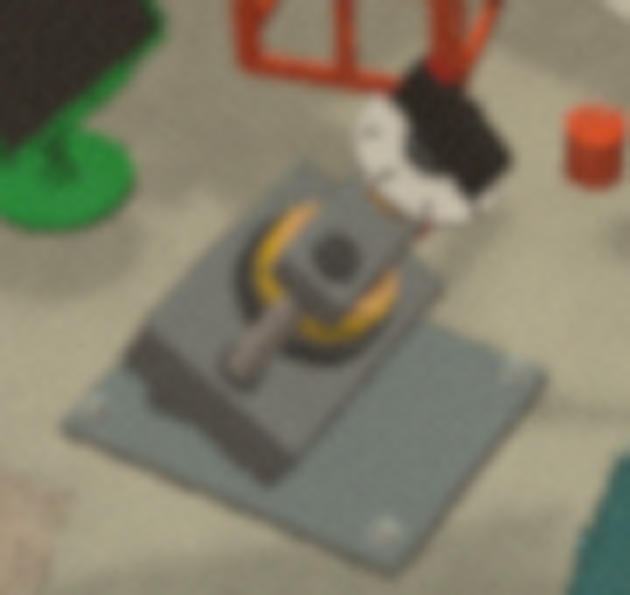

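```bash
python3 - <<'E'
from h import *
from scipy.spatial.transform import Rotation as Ro
s=ctrl.sense(); R=Ro.from_quat(np.roll(s["ee_rot"],-1)).as_matrix(); print("tool axes\n",R.round(3),s["time_s"])
t=cap("top");sc=cap("scene")
f=lambda u,v,x0,y0,k:((u+.5)/k-.5+x0,(v+.5)/k-.5+y0)
for n,p in dict(BL=(113,52),BR=(513,48),FR=(523,546),FL=(117,546)).items(): print(n,onz(t,f(*p,290,140,8),12).round(1))
for n,p in dict(FL=(62,427),FR=(395,572),BR=(545,375),BL=(305,165)).items(): print("s",n)
for p in [(62,425),(395,570),(545,373),(305,165)]: print(onz(sc,f(*p,250,165,7),12).round(1))
# dial centre triangulate: top (340,378), scene approx
E
```

```text
tool axes
 [[-0.     0.4   -0.916]
 [ 0.001 -0.916 -0.4  ]
 [-1.    -0.001 -0.   ]] 0.2
BL [777.8  38.4  12. ]
BR [ 784.6 -118.    12. ]
FR [ 587.6 -125.1   12. ]
FL [582.7  30.2  12. ]
s FL
s FR
s BR
s BL
[775.9  37.4  12. ]
[581.2  29.7  12. ]
[ 588.2 -125.2   12. ]
[ 788.  -198.5   12. ]
```

Plate corners from the two views agree to about 2 mm. The yaw is about 2.2° and the origin is near (693,-43). Next I'll measure the dial and wing.

```bash
cat >> h.py <<'E'
YAW=0.039; O=np.array([693,-43.4,0.]); cy,sy=np.cos(YAW),np.sin(YAW)
PX=np.array([cy,sy,0]);PY=np.array([-sy,cy,0]);AX=-0.5*PX+np.array([0,0,.8660254]);A0=O+[0,0,60]
HX=np.cross(PY,AX) # handle x at zero
def avg(n,k=4):
    c=cap(n); a=c["image"].astype(float)
    for _ in range(k-1): a+=cap(n)["image"]
    c["image"]=np.clip(a/k,0,255).astype(np.uint8); c["f"]=a/k
    return c
def near_axis(c,px):
    o,d=ray(c,px); n=np.cross(AX,d); m=np.stack([AX,-d,n],1); s,l,g=np.linalg.solve(m,o-A0); return s,g*np.linalg.norm(n)
E
python3 - <<'E'
from h import *
f=lambda u,v,x0,y0,k:((u+.5)/k-.5+x0,(v+.5)/k-.5+y0)
for n,(x0,x1,y0,y1) in dict(top=(315,350,172,204),scene=(298,326,172,200)).items():
    c=avg(n); im=c["image"][y0:y1,x0:x1].astype(np.uint8); im=cv2.resize(im,None,fx=8,fy=8,interpolation=cv2.INTER_CUBIC)
    hsv=cv2.cvtColor(im,cv2.COLOR_RGB2HSV)
    print(n,"median bright",np.percentile(hsv[...,2],[10,50,90]))
    m=((hsv[...,2]>(165 if n=="top" else 150))&(hsv[...,1]<60)).astype(np.uint8)
    nl,lab,st,_=cv2.connectedComponentsWithStats(m)
    keep=np.isin(lab,[i for i in range(1,nl) if st[i,4]>300]).astype(np.uint8)
    pts=cv2.findNonZero(keep); h=cv2.convexHull(pts); 
    print(cv2.boundingRect(h))
    if n=="top":
        cs,_=cv2.findContours(keep,cv2.RETR_EXTERNAL,cv2.CHAIN_APPROX_NONE)
        e=cv2.fitEllipse(h);print(e, near_axis(c,f(*e[0],x0,y0,8)),"maj mm",)
    else:
        e=cv2.fitEllipse(h);print(e, near_axis(c,f(*e[0],x0,y0,8)))
    v=im[:,:,::-1].copy(); cv2.drawContours(v,[h],-1,(0,255,0),1); cv2.ellipse(v,e,(255,0,0),1); cv2.imwrite(f"pics/d_{n}.png",cv2.resize(np.hstack([v,cv2.merge([keep*255]*3)]),None,fx=1.2,fy=1.2))
print(HX,AX)
E
```

```text
top median bright [ 39. 110. 175.]
(39, 26, 205, 196)
((140.95883178710938, 123.14007568359375), (196.33547973632812, 205.45504760742188), 90.02955627441406) (np.float64(157.71703613067837), np.float64(0.2898457443381446)) maj mm
scene median bright [ 49. 142. 176.]
(0, 0, 224, 224)
((155.50204467773438, 103.95122528076172), (216.3578338623047, 328.8970031738281), 115.92272186279297) (np.float64(191.16855452467732), np.float64(-10.237225275730637))
[0.86536687 0.03376643 0.5       ] [-0.4996198  -0.01949506  0.8660254 ]
```

View pics/d_top.png

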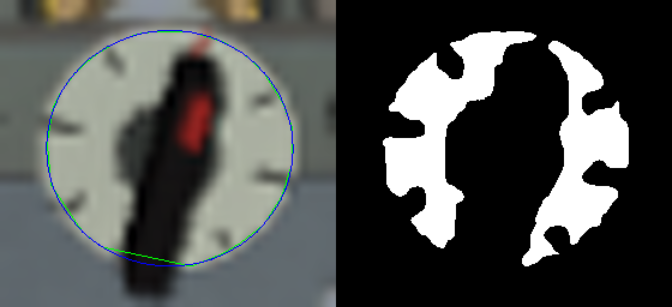

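View pics/d_scene.png

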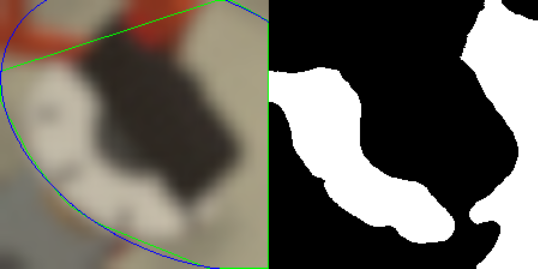

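```bash
python3 - <<'E'
from h import *
f=lambda u,v:((u+.5)/9.6-.5+315,(v+.5)/9.6-.5+172)
t=cap("top")
def ang(p,s):
    X=onplane(t,f(*p),A0+s*AX,AX)-(A0+s*AX); return X@HX,X@PY,np.degrees(np.arctan2(-X@PY,X@HX))
print("red mark",ang((203,40),157.7))
for q in[(148,285),(200,70)]: print(ang(q,198.7))
for q in[(62,127),(270,178),(265,100),(113,62),(222,237),(75,203)]: print("mark",ang(q,157.7))
# overlay
for n in("top","scene"):
    c=t if n=="top" else cap(n); x0,y0,w=(290,140,80) if n=="top" else (250,160,90)
    im=cv2.resize(c["image"][y0:y0+w,x0:x0+w,::-1],None,fx=7,fy=7,interpolation=cv2.INTER_CUBIC)
    th=np.linspace(0,2*np.pi,60)
    def P(X,col):
        for p in proj(c,X): cv2.circle(im,tuple(int(v) for v in ((p-[x0,y0]+.5)*7)),2,col,-1)
    P([A0+157.7*AX+36*(np.cos(a)*HX+np.sin(a)*PY) for a in th],(0,255,0))
    P([A0+s*AX for s in(184.7,157.7,198.7)],(255,0,255))
    P([O+a*PX+b*PY+[0,0,12] for a in(-110,90) for b in(-80,80)],(0,255,255))
    cv2.imwrite(f"pics/o_{n}.png",im)
E
```

```text
red mark (np.float64(31.47184146900366), np.float64(-9.342009392060923), np.float64(16.532840937023042))
(np.float64(-25.23248826076893), np.float64(7.106196761812853), np.float64(-164.27124857536216))
(np.float64(36.09845716747269), np.float64(-6.360888726536966), np.float64(9.993468053425543))
mark (np.float64(6.389399446337274), np.float64(29.611177842400522), np.float64(-77.82359635493762))
mark (np.float64(-9.078887125023492), np.float64(-28.549668319507063), np.float64(107.64083277630442))
mark (np.float64(13.89362942064117), np.float64(-26.774839263533803), np.float64(62.574922616054025))
mark (np.float64(25.26476338976963), np.float64(15.504528174897036), np.float64(-31.536687503386393))
mark (np.float64(-26.54350268498684), np.float64(-15.346406475593596), np.float64(149.96519237437096))
mark (np.float64(-16.085547648848582), np.float64(25.965770832928527), np.float64(-121.77782034929967))
```

View pics/o_top.png

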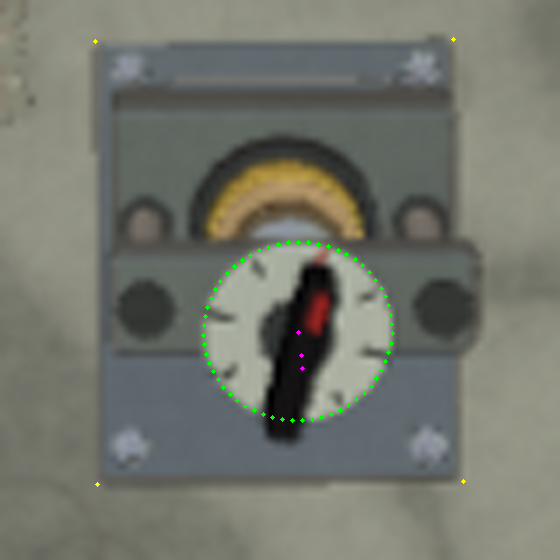

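View pics/o_scene.png

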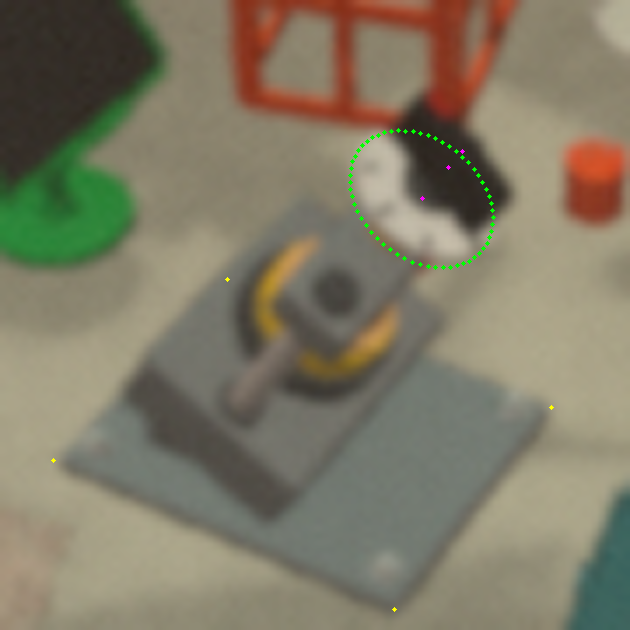

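The overlay matches the dial and plate in both views, and the wing sits at about 14.5°. Now I'll estimate the gap roughly from the stacked rings in the top view.

```bash
python3 - <<'E'
from h import *
c=avg("top",6)
im=c["image"]; x0,y0=312,155
v=cv2.resize(im[y0:y0+22,x0:x0+40,::-1],None,fx=18,fy=18,interpolation=cv2.INTER_NEAREST); cv2.imwrite("pics/ring.png",v)
for name,off,r in(("foot",0,23),("medtop",0,24),("medbot/wood in",-10,24),("woodtop",-10,31),("woodbot",-16,31)):
    for s in (79.7,75,70):
        p=proj(c,[A0+(s+off)*AX+r*HX])[0]; print(name,s,p.round(2),end=" | ")
    print()
for y in range(156,176): print(y,im[y,323:330].mean(0).round(0) if 0 else im[y,324:332].astype(float).mean(0).round(0))
E
```

```text
foot 79.7 [330.91 170.23] | foot 75 [330.84 169.74] | foot 70 [330.77 169.23] | 
medtop 79.7 [330.92 169.89] | medtop 75 [330.85 169.4 ] | medtop 70 [330.77 168.89] | 
medbot/wood in 79.7 [330.77 168.86] | medbot/wood in 75 [330.7  168.38] | medbot/wood in 70 [330.63 167.88] | 
woodtop 79.7 [330.79 166.49] | woodtop 75 [330.72 166.02] | woodtop 70 [330.65 165.52] | 
woodbot 79.7 [330.7  165.89] | woodbot 75 [330.63 165.42] | woodbot 70 [330.56 164.93] | 
156 [ 97. 105. 102.]
157 [ 96. 104.  98.]
158 [ 94. 102.  95.]
159 [79. 84. 80.]
160 [52. 53. 50.]
161 [48. 50. 48.]
162 [60. 60. 51.]
163 [102.  88.  50.]
164 [148. 123.  57.]
165 [167. 141.  68.]
166 [172. 143.  87.]
167 [170. 142.  93.]
168 [153. 128.  88.]
169 [120.  99.  70.]
170 [110.  93.  68.]
171 [108. 100.  86.]
172 [122. 122. 118.]
173 [123. 125. 123.]
174 [100. 100.  96.]
175 [131. 132. 126.]
```

View pics/ring.png

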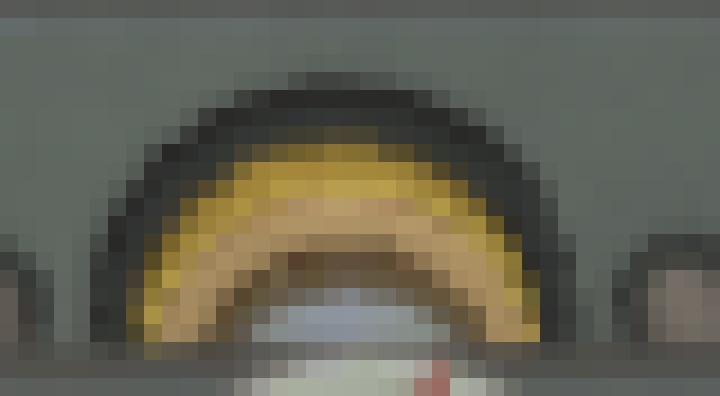

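The vision sensitivity to the gap is low (about 0.1–0.18 px/mm), so I'll also watch the torque. Next comes the approach.

```bash
cat >> h.py <<'E'
from scipy.spatial.transform import Rotation as Ro
def tool(s): return Ro.from_quat(np.roll(s["ee_rot"],-1)).as_matrix()
def goal(S,a): # s of TCP, handle angle rad -> pos, R
    y=np.sin(a)*HX+np.cos(a)*PY; x=-AX; return A0+S*AX, np.stack([x,y,np.cross(x,y)],1)
def delta(p,R=None):
    s=ctrl.sense();T=tool(s); d=T.T@(p-s["eef_pos"])/1000
    print("t",round(s["time_s"],2),"shift tool m",d.round(4), "turn", Ro.from_matrix(T.T@R).as_rotvec().round(4) if R is not None else "","J",np.round(s["joints"],3))
E
python3 - <<'E'
from h import *
p,R=goal(266.7,np.radians(14.5)); print(p,R)
delta(p,R)
# tool-down with same heading then tilt
yaw=np.arctan2(R[1,1],R[0,1]);print(np.degrees(yaw))
E
```

```text
[559.75139982 -48.59933174 290.96897418] [[ 0.4996198   0.17892237  0.84756524]
 [ 0.01949506  0.9758659  -0.21749872]
 [-0.8660254   0.12519     0.48407382]]
t 1.1 shift tool m [-0.0742 -0.2564 -0.4935] turn [-2.4428 -0.0412  0.6867] J [-1.382  0.313  1.498  0.     1.331 -0.223]
79.61036818289273
```

```bash
python3 -m jog '[[[-0.03,-0.01,-0.02,0,0,0],[-0.03,-0.02,-0.04,0,0,0],[-0.015,-0.024,-0.048,0,0,0],[0,-0.024,-0.048,0,0,0],[0,-0.024,-0.048,0,0,0],[0,-0.024,-0.048,0,0,0],[0,-0.024,-0.048,0,0,0],[0,-0.024,-0.048,0,0,0],[0,-0.024,-0.048,0,0,0],[0,-0.024,-0.048,0,0,0],[0,-0.01,-0.05,0,0,0],[0,0,0,0,0,0]]]' 0 40; python3 - <<'E'
from h import *
p,R=goal(266.7,np.radians(14.5)); delta(p,R)
E
```

```text
time_s: 2.6
eef_pos: [571.4, -68.8, 290.7]
ee_rot: [-0.145, -0.692, -0.146, 0.692]
force: [0.2, -0.6, -0.0]
grip_width: 1.0
t 2.6 shift tool m [-0.0002 -0.0231  0.0025] turn [-2.4393 -0.0433  0.6874] J [-0.323  0.391  1.199  0.     1.553  0.832]
```

```bash
python3 -m jog '[[[0,-0.0231,0.0025,0,0,0],[0,0,0,-0.1743,-0.0031,0.0491],[0,0,0,-0.1743,-0.0031,0.0491],[0,0,0,-0.1743,-0.0031,0.0491],[0,0,0,-0.1743,-0.0031,0.0491],[0,0,0,-0.1743,-0.0031,0.0491],[0,0,0,-0.1743,-0.0031,0.0491],[0,0,0,-0.1743,-0.0031,0.0491],[0,0,0,-0.1743,-0.0031,0.0491],[0,0,0,-0.1743,-0.0031,0.0491],[0,0,0,-0.1743,-0.0031,0.0491],[0,0,0,-0.1743,-0.0031,0.0491]]]'; python3 - <<'E'
from h import *
p,R=goal(266.7,np.radians(14.5)); delta(p,R)
E
```

```text
time_s: 4.1
eef_pos: [557.7, -51.3, 292.0]
ee_rot: [0.798, 0.28, 0.478, -0.235]
force: [0.9, 0.7, -0.6]
grip_width: 1.0
t 4.1 shift tool m [ 0.0015  0.003  -0.0009] turn [-0.5195 -0.0066  0.1481] J [-0.317  0.093  1.645  0.041  0.943 -1.136]
```

```bash
python3 -m jog '[[[0,0,0,-0.1743,-0.0031,0.0491],[0,0,0,-0.1743,-0.0031,0.0491],[0,0,0,-0.1743,-0.0031,0.0491],[0,0,0,0,0,0],[0,0,0,0,0,0]]]'; python3 - <<'E'
from h import *
p,R=goal(266.7,np.radians(14.5)); delta(p,R)
for n,b in(("top",(270,400,100,230)),("scene",(230,400,100,260))):
    c=cap(n); crop(c,*b,4,f"a_{n}.png")
E
```

```text
time_s: 4.72
eef_pos: [558.2, -50.9, 291.9]
ee_rot: [0.86, 0.101, 0.497, -0.049]
force: [-0.4, -1.1, 0.0]
grip_width: 1.003
t 4.72 shift tool m [0.0017 0.0025 0.0003] turn [-0.0061  0.0016  0.0032] J [-0.406  0.063  1.699  0.271  0.915 -1.871]
```

View pics/a_top.png

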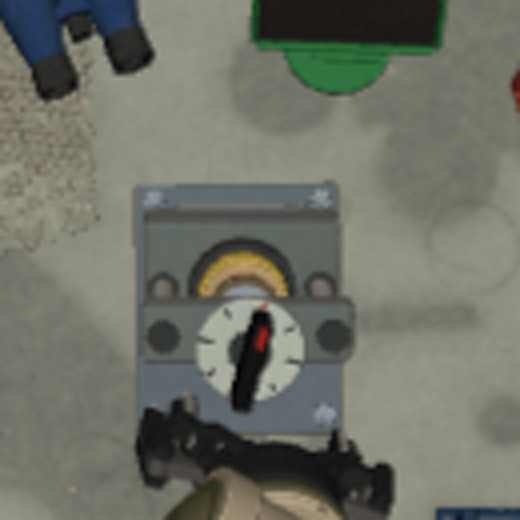

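View pics/a_scene.png

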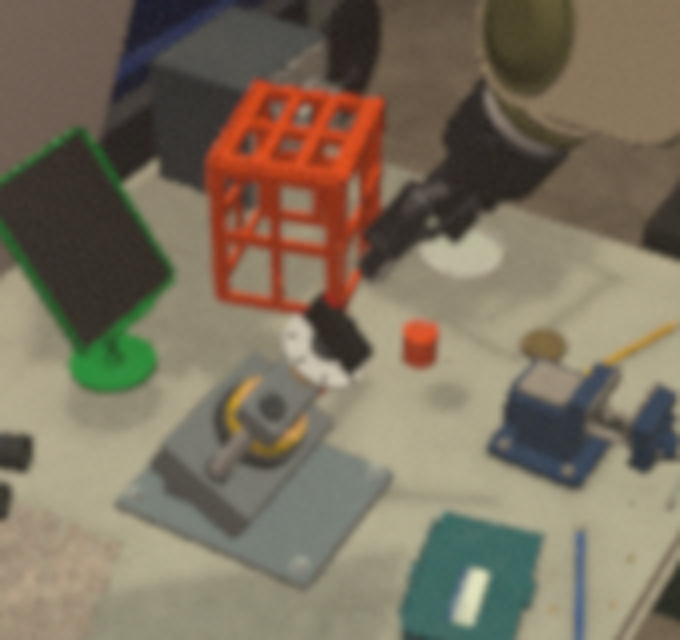

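The gripper is lined up with the axis and both views stay clear. q6 is at -1.87, which leaves about 270° of clockwise turn. I'll advance now.

```bash
python3 -m jog '[[[0.01,0.0025,0,-0.006,0,0.003],[0.025,0,0,0,0,0],[0.025,0,0,0,0,0],[0.015,0,0,0,0,0],[0,0,0,0,0,0]]]'; python3 - <<'E'
from h import *
p,R=goal(176.7,np.radians(14.5)); delta(p,R)
for n,b in(("top",(290,370,140,230)),("scene",(250,340,160,250))):
    c=cap(n); crop(c,*b,6,f"b_{n}.png")
E
```

```text
time_s: 5.45
eef_pos: [596.4, -46.4, 226.1]
ee_rot: [0.86, 0.098, 0.498, -0.045]
force: [0.4, 0.0, -0.3]
grip_width: 1.003
t 5.45 shift tool m [ 0.0155 -0.0006  0.0008] turn [ 0.0039 -0.0006 -0.0015] J [-0.365  0.204  1.712  0.292  0.76  -1.891]
```

View pics/b_top.png

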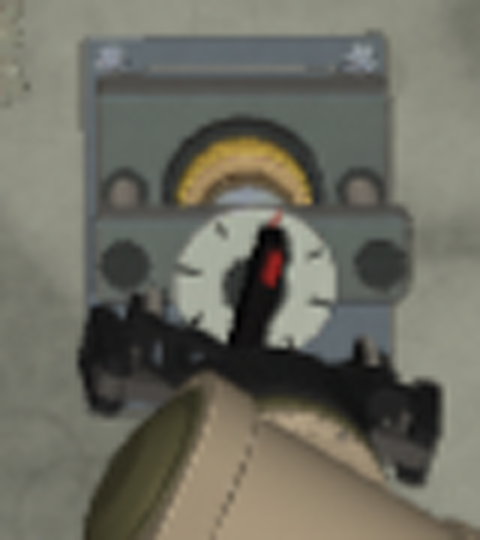

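View pics/b_scene.png

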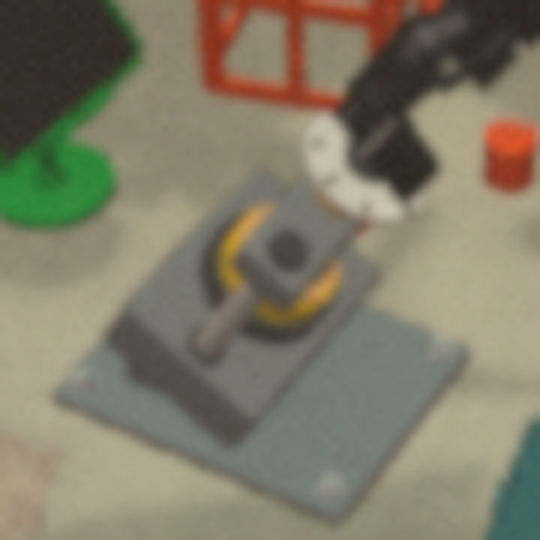

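```bash
python3 -m jog '[[[0.0155,-0.0006,0.0008,0,0,0],[0,0,0,0,0,0],[0,0,0,0,0,0]]]'; python3 -m jog '[[[0,0,0,0,0,0],[0,0,0,0,0,0],[0,0,0,0,0,0],[0,0,0,0,0,0],[0,0,0,0,0,0],[0,0,0,0,0,0],[0,0,0,0,0,0],[0,0,0,0,0,0]]]' 255 50;  python3 - <<'E'
from h import *
p,R=goal(176.7,np.radians(14.5)); delta(p,R);s=ctrl.sense();print(s["force"],s["wrist_torque"])
for n,b in(("top",(290,370,140,230)),("scene",(250,340,160,250))):
    c=cap(n); crop(c,*b,6,f"c_{n}.png")
E
```

```text
time_s: 5.92
eef_pos: [604.8, -47.2, 214.2]
ee_rot: [0.861, 0.098, 0.497, -0.045]
force: [0.3, 0.5, 0.2]
grip_width: 0.998
time_s: 6.92
eef_pos: [604.9, -47.4, 214.5]
ee_rot: [0.861, 0.098, 0.497, -0.045]
force: [-4.1, -4.1, 4.2]
grip_width: 0.14
t 6.92 shift tool m [ 0.0012  0.0004 -0.001 ] turn [ 0.0043  0.0022 -0.0007] J [-0.361  0.234  1.708  0.297  0.731 -1.896]
[-4.10240501 -4.09913495  4.22731003] [-0.50961827  0.59174406 -0.3550241 ]
```

View pics/c_top.png

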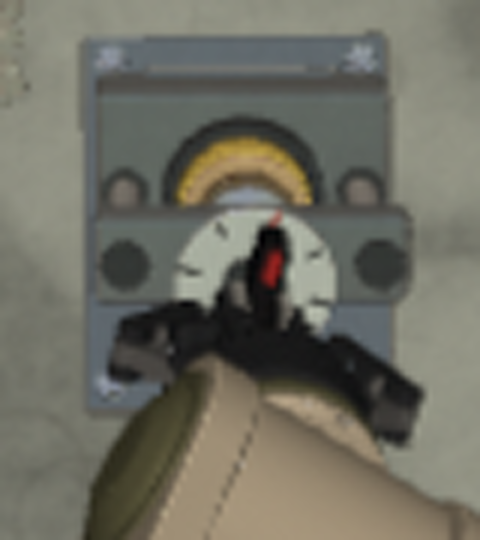

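View pics/c_scene.png

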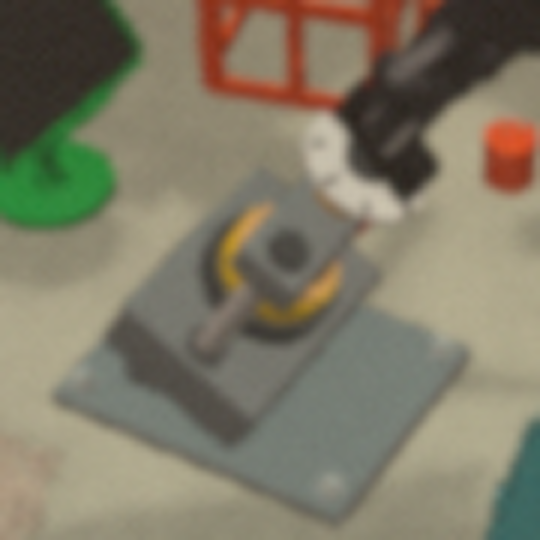

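The gripper holds the wing, and forces are small. I'll turn in steps, logging the torque and averaged pictures at each one.

```bash
cat > log.py <<'E'
from h import *
import sys,os,pickle
k=int(sys.argv[1]) if len(sys.argv)>1 else 5
s=ctrl.sense(); f0=s["force"];w0=s["wrist_torque"]
tq=[];fs=[];ims={"scene":[],"top":[]}
for i in range(k):
    c=cap("scene"); ims["scene"].append(c["image"][160:250,250:340].astype(float))
    s=ctrl.sense(); tq.append(s["wrist_torque"]);fs.append(s["force"])
for i in range(2):
    c=cap("top"); ims["top"].append(c["image"][140:215,290:370].astype(float))
    s=ctrl.sense(); tq.append(s["wrist_torque"]);fs.append(s["force"])
s=ctrl.sense();T=tool(s)
z=T[:,1]; ang=np.arctan2(z@HX,z@PY)
L=pickle.load(open("log.pkl","rb")) if os.path.exists("log.pkl") else []
L.append(dict(t=s["time_s"],ang=ang,pos=s["eef_pos"],tq=np.array(tq),fs=np.array(fs),w0=w0,f0=f0,tau=s["tau"],q=s["joints"],T=T,scene=np.mean(ims["scene"],0),top=np.mean(ims["top"],0)))
pickle.dump(L,open("log.pkl","wb"))
x=T[:,0]; a=np.unwrap([l["ang"] for l in L]); 
S=(s["eef_pos"]-A0)@AX
print(f't {s["time_s"]:.2f} turn {np.degrees(a[-1]-a[0]):.1f} S {S:.2f} moving {w0@x:.3f} hold {np.mean(tq,0)@x:.3f} sd {np.std(np.array(tq)@x):.3f} |F| {np.linalg.norm(np.mean(fs,0)):.1f} Fax {np.mean(fs,0)@x:.1f} q6 {s["joints"][5]:.3f}')
E
python3 log.py
python3 -m jog '[[[0.0004,0,0,0.1,0,0],[0.0004,0,0,0.1,0,0]]]' >/dev/null; python3 log.py
python3 -m jog '[[[0.0004,0,0,0.1,0,0],[0.0004,0,0,0.1,0,0]]]' >/dev/null; python3 log.py
```

```text
t 7.38 turn 0.0 S 177.85 moving 0.078 hold 0.084 sd 0.022 |F| 6.8 Fax -5.4 q6 -1.896
t 7.97 turn 11.5 S 177.08 moving -0.040 hold 0.103 sd 0.048 |F| 7.1 Fax -5.7 q6 -1.696
t 8.57 turn 22.9 S 176.33 moving -0.044 hold 0.070 sd 0.048 |F| 7.0 Fax -5.8 q6 -1.496
```

```bash

python3 -m jog '[[[0.0004,0,0,0.1,0,0],[0.0004,0,0,0.1,0,0]]]' >/dev/null; python3 log.py
python3 -m jog '[[[0.0004,0,0,0.1,0,0],[0.0004,0,0,0.1,0,0]]]' >/dev/null; python3 log.py
python3 -m jog '[[[0.0004,0,0,0.1,0,0],[0.0004,0,0,0.1,0,0]]]' >/dev/null; python3 log.py
python3 - <<'E'
import pickle,cv2,numpy as np
L=pickle.load(open("log.pkl","rb"))
v=np.hstack([cv2.resize(L[i][k][:,:,::-1].astype(np.uint8),(400,400),interpolation=cv2.INTER_CUBIC) for k,i in(("top",-1),("scene",-1))]); cv2.imwrite("pics/l5.png",v)
E
```

```text
t 9.18 turn 34.4 S 175.54 moving -0.070 hold 0.115 sd 0.039 |F| 7.2 Fax -6.1 q6 -1.297
t 9.78 turn 45.8 S 174.79 moving -0.038 hold 0.102 sd 0.039 |F| 7.3 Fax -6.0 q6 -1.097
t 10.38 turn 57.3 S 174.00 moving -0.064 hold 0.099 sd 0.046 |F| 8.3 Fax -6.7 q6 -0.897
```

View pics/l5.png

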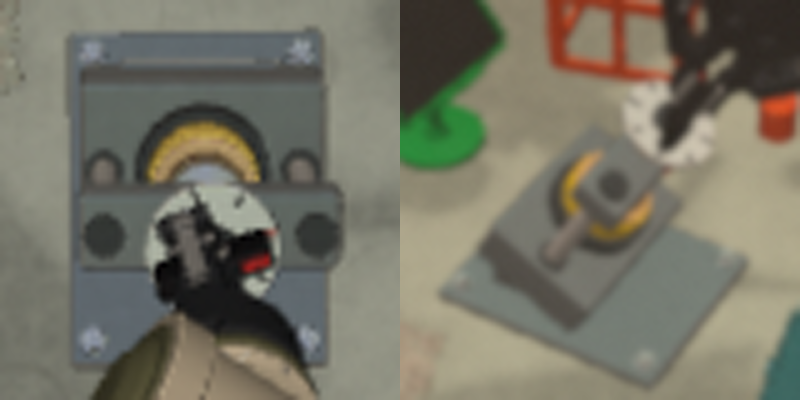

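The handle turns with the gripper: the red mark is now at (270,232) in the left panel. Next I'll check the noise of an image-motion (Lucas-Kanade) measure on the yellow/wood ring.

```bash
cat > lk.py <<'E'
from h import *
import pickle
L=pickle.load(open("log.pkl","rb")); a=np.unwrap([l["ang"] for l in L]); a=np.degrees(a-a[0])
import os
if not os.path.exists("cams.pkl"):
    pickle.dump({n:{k:v for k,v in cap(n).items() if k!="image"} for n in("top","scene")},open("cams.pkl","wb"))
C=pickle.load(open("cams.pkl","rb"))
ref={n:np.mean([l[n] for l in L[:6]],0) for n in C}
out={}
for n,(x0,y0) in dict(top=(290,140),scene=(250,160)).items():
    c=C[n]; sm=lambda im:cv2.GaussianBlur(im,(0,0),0.7)
    p=proj(c,[A0+60*AX,A0+50*AX]); d=(p[1]-p[0])/10
    r=sm(ref[n]); hsv=cv2.cvtColor(np.clip(r,0,255).astype(np.float32)/255,cv2.COLOR_RGB2HSV)
    m=((hsv[...,1]>.38)&(hsv[...,0]>25)&(hsv[...,0]<60)&(hsv[...,2]>.3)).astype(np.uint8)
    b=proj(c,[A0+55*AX])[0]-[x0,y0]; yy,xx=np.mgrid[:m.shape[0],:m.shape[1]]
    m&=((xx-b[0])**2+(yy-b[1])**2<22**2).astype(np.uint8)
    if n=="top": m&=(yy<31).astype(np.uint8)
    me=cv2.dilate(m,np.ones((3,3)))
    if n=="top": me&=(yy<32).astype(np.uint8)
    gx=cv2.Sobel(r,-1,1,0)/8;gy=cv2.Sobel(r,-1,0,1)/8
    g=gx*d[0]+gy*d[1]; w=me[...,None]*np.ones(3)
    # drop pixels with foot (grey, moving) in baseline: none beyond mask
    est=[]
    for l in L:
        D=sm(l[n])-r; est.append(-(w*g*D).sum()/(w*g*g).sum())
    out[n]=np.array(est); print(n,"px/mm",d.round(3),"n",m.sum())
    cv2.imwrite(f"pics/m_{n}.png",cv2.resize(np.hstack([r[:,:,::-1],np.repeat(m[...,None]*255.,3,2)]),None,fx=4,fy=4,interpolation=cv2.INTER_NEAREST))
for i in range(len(L)): 
    x=L[i]["T"][:,0]
    print(f'{a[i]:.1f} top {out["top"][i]:.2f} scene {out["scene"][i]:.2f} mv {L[i]["w0"]@x:.3f} hold {np.mean(L[i]["tq"],0)@x:.3f} last {L[i]["tq"][-1]@x:.3f}')
E
python3 lk.py
```

```text
top px/mm [-0.014 -0.105] n 125
scene px/mm [-0.12  0.14] n 114
0.0 top -0.13 scene -0.01 mv 0.078 hold 0.084 last 0.088
11.5 top -0.05 scene 0.03 mv -0.040 hold 0.103 last 0.095
22.9 top -0.02 scene 0.02 mv -0.044 hold 0.070 last 0.093
34.4 top 0.03 scene -0.01 mv -0.070 hold 0.115 last 0.181
45.8 top 0.07 scene -0.02 mv -0.038 hold 0.102 last 0.101
57.3 top 0.09 scene -0.01 mv -0.064 hold 0.099 last 0.091[ WARN:0@2.433] global loadsave.cpp:1063 imwrite_ Unsupported depth image for selected encoder is fallbacked to CV_8U.
```

The scene measure has about 0.02 mm noise, so it will show the contact clearly. I'll continue in 0.1 rad steps.

```bash

python3 -m jog '[[[0.0004,0,0,0.1,0,0]]]' >/dev/null; python3 log.py
python3 -m jog '[[[0.0004,0,0,0.1,0,0]]]' >/dev/null; python3 log.py
python3 -m jog '[[[0.0004,0,0,0.1,0,0]]]' >/dev/null; python3 log.py
python3 -m jog '[[[0.0004,0,0,0.1,0,0]]]' >/dev/null; python3 log.py
python3 lk.py 2>/dev/null| tail -6
```

```text
t 10.95 turn 63.0 S 173.64 moving -0.047 hold 0.087 sd 0.023 |F| 8.4 Fax -7.1 q6 -0.797
t 11.43 turn 68.8 S 173.24 moving -0.133 hold 0.092 sd 0.051 |F| 8.1 Fax -6.7 q6 -0.697
t 11.90 turn 74.5 S 172.84 moving -0.035 hold 0.096 sd 0.029 |F| 8.8 Fax -7.5 q6 -0.597
t 12.38 turn 80.2 S 172.45 moving -0.078 hold 0.107 sd 0.024 |F| 8.8 Fax -7.4 q6 -0.497
45.8 top 0.07 scene -0.02 mv -0.038 hold 0.102 last 0.101
57.3 top 0.09 scene -0.01 mv -0.064 hold 0.099 last 0.091
63.0 top 0.13 scene 0.00 mv -0.047 hold 0.087 last 0.119
68.8 top 0.13 scene 0.01 mv -0.133 hold 0.092 last 0.119
74.5 top 0.16 scene 0.01 mv -0.035 hold 0.096 last 0.107
80.2 top 0.20 scene 0.02 mv -0.078 hold 0.107 last 0.120
```

```bash

python3 -m jog '[[[0.00036,0,0,0.1,0,0]]]' >/dev/null; python3 log.py
python3 -m jog '[[[0.00036,0,0,0.1,0,0]]]' >/dev/null; python3 log.py
python3 -m jog '[[[0.00036,0,0,0.1,0,0]]]' >/dev/null; python3 log.py
python3 -m jog '[[[0.00036,0,0,0.1,0,0]]]' >/dev/null; python3 log.py
python3 -m jog '[[[0.00036,0,0,0.1,0,0]]]' >/dev/null; python3 log.py
python3 lk.py 2>/dev/null| tail -6
```

```text
t 12.85 turn 85.9 S 172.10 moving -0.043 hold 0.112 sd 0.029 |F| 8.8 Fax -7.2 q6 -0.398
t 13.32 turn 91.7 S 171.72 moving -0.069 hold 0.093 sd 0.047 |F| 8.8 Fax -7.1 q6 -0.298
t 13.80 turn 97.4 S 171.32 moving -0.084 hold 0.096 sd 0.051 |F| 8.5 Fax -6.7 q6 -0.198
t 14.28 turn 103.1 S 170.95 moving -0.069 hold 0.107 sd 0.052 |F| 8.4 Fax -6.7 q6 -0.098
t 14.75 turn 108.9 S 170.59 moving -0.058 hold 0.087 sd 0.049 |F| 8.3 Fax -6.6 q6 0.002
80.2 top 0.20 scene 0.02 mv -0.078 hold 0.107 last 0.120
85.9 top 0.24 scene -0.00 mv -0.043 hold 0.112 last 0.107
91.7 top 0.27 scene 0.00 mv -0.069 hold 0.093 last 0.104
97.4 top 0.30 scene -0.02 mv -0.084 hold 0.096 last 0.065
103.1 top 0.32 scene -0.02 mv -0.069 hold 0.107 last 0.113
108.9 top 0.31 scene -0.02 mv -0.058 hold 0.087 last 0.114
```

```bash

python3 -m jog '[[[0.00037,0,0,0.1,0,0]]]' >/dev/null; python3 log.py
python3 -m jog '[[[0.00037,0,0,0.1,0,0]]]' >/dev/null; python3 log.py
python3 -m jog '[[[0.00037,0,0,0.1,0,0]]]' >/dev/null; python3 log.py
python3 -m jog '[[[0.00037,0,0,0.1,0,0]]]' >/dev/null; python3 log.py
python3 lk.py 2>/dev/null| tail -5
```

```text
t 15.22 turn 114.6 S 170.19 moving -0.072 hold 0.089 sd 0.063 |F| 8.7 Fax -6.6 q6 0.102
t 15.70 turn 120.3 S 169.82 moving -0.041 hold 0.095 sd 0.047 |F| 8.7 Fax -6.6 q6 0.202
t 16.18 turn 126.0 S 169.45 moving -0.052 hold 0.097 sd 0.050 |F| 8.4 Fax -6.3 q6 0.302
t 16.65 turn 131.8 S 169.07 moving -0.097 hold 0.099 sd 0.056 |F| 8.8 Fax -6.8 q6 0.402
108.9 top 0.31 scene -0.02 mv -0.058 hold 0.087 last 0.114
114.6 top 0.35 scene -0.08 mv -0.072 hold 0.089 last 0.106
120.3 top 0.39 scene -0.03 mv -0.041 hold 0.095 last 0.122
126.0 top 0.39 scene -0.10 mv -0.052 hold 0.097 last 0.120
131.8 top 0.42 scene -0.09 mv -0.097 hold 0.099 last 0.083
```

View pics/m_scene.png

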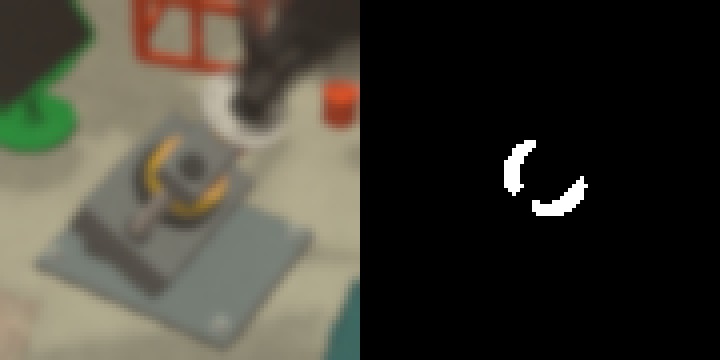

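```bash

python3 -m jog '[[[0.00037,0,0,0.1,0,0]]]' >/dev/null; python3 log.py
python3 -m jog '[[[0.00037,0,0,0.1,0,0]]]' >/dev/null; python3 log.py
python3 -m jog '[[[0.00037,0,0,0.1,0,0]]]' >/dev/null; python3 log.py
python3 -m jog '[[[0.00037,0,0,0.1,0,0]]]' >/dev/null; python3 log.py
python3 lk.py 2>/dev/null| tail -5
python3 - <<'E'
import pickle,cv2,numpy as np
L=pickle.load(open("log.pkl","rb"))
v=np.vstack([np.hstack([cv2.resize(L[i][k][:,:,::-1].astype(np.uint8)[10:60,15:70],(360,300),interpolation=cv2.INTER_CUBIC) for k in("top","scene")]) for i in(0,-1)]); cv2.imwrite("pics/l6.png",v)
E
```

```text
t 17.12 turn 137.5 S 168.67 moving -0.092 hold 0.095 sd 0.046 |F| 8.9 Fax -6.4 q6 0.502
t 17.60 turn 143.2 S 168.29 moving -0.099 hold 0.064 sd 0.051 |F| 8.9 Fax -6.8 q6 0.601
t 18.07 turn 149.0 S 167.94 moving -0.034 hold 0.086 sd 0.056 |F| 9.3 Fax -6.8 q6 0.701
t 18.55 turn 154.7 S 167.57 moving -0.105 hold 0.114 sd 0.051 |F| 9.2 Fax -6.8 q6 0.801
131.8 top 0.42 scene -0.09 mv -0.097 hold 0.099 last 0.083
137.5 top 0.46 scene -0.08 mv -0.092 hold 0.095 last 0.112
143.2 top 0.67 scene -0.11 mv -0.099 hold 0.064 last 0.108
149.0 top 0.80 scene 0.04 mv -0.034 hold 0.086 last 0.082
154.7 top 0.92 scene -0.17 mv -0.105 hold 0.114 last 0.150
```

View pics/l6.png

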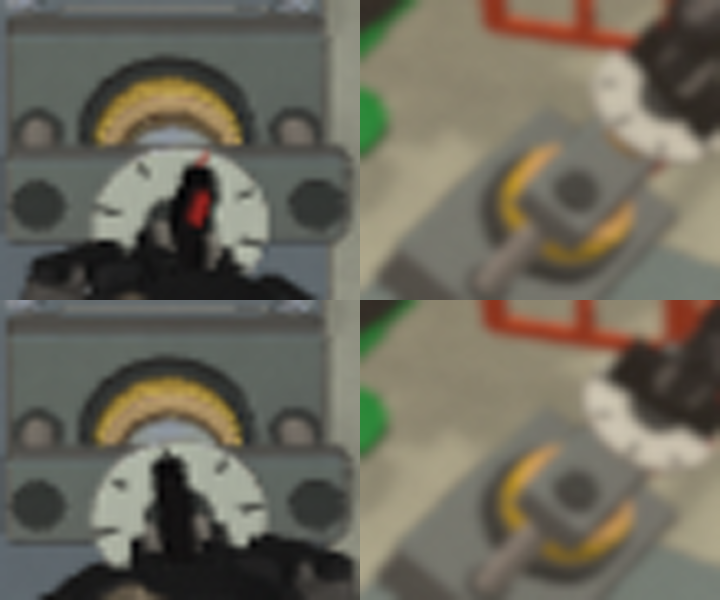

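The top measure changes slope near 137–143°. I'll look at it more specifically: the yellow/wood boundary moves but the yellow/cup rim doesn't.

```bash
cat > lk2.py <<'E'
from h import *
import pickle
L=pickle.load(open("log.pkl","rb")); C=pickle.load(open("cams.pkl","rb"));a=np.degrees(np.unwrap([l["ang"] for l in L])); a-=a[0]
base=[i for i in range(len(L)) if 100<a[i]<136]
rows=[]
for n,(x0,y0) in dict(top=(290,140),scene=(250,160)).items():
    r=np.mean([L[i][n] for i in base],0)
    yy,xx=np.mgrid[:r.shape[0],:r.shape[1]]; b=proj(C[n],[A0+55*AX])[0]-[x0,y0]
    hsv=cv2.cvtColor((r/255).astype(np.float32),cv2.COLOR_RGB2HSV)
    m=((hsv[...,1]>.3)&(hsv[...,0]>20)&(hsv[...,0]<60)&((xx-b[0])**2+(yy-b[1])**2<22**2))
    if n=="top": m&=yy<31
    # normalised yellowness: B/R
    q=[(l[n][...,2]/l[n][...,0])[m] for l in L]; q0=np.mean([q[i] for i in base],0)
    rows.append([ (v-q0).mean()*1000 for v in q])
    rows.append([ (np.abs(v-q0)).mean()*1000 for v in q])
    D=np.mean([l[n] for l in L[-1:]],0)-r
    s=slice(10,60); cv2.imwrite(f"pics/diff_{n}.png",cv2.resize(np.clip(np.hstack([r[s,15:70,::-1],128+5*D[s,15:70,::-1]]),0,255).astype(np.uint8),None,fx=7,fy=7,interpolation=cv2.INTER_NEAREST))
for i in range(len(L)): print(round(a[i],1),"top B/R mean %.1f abs %.1f  scene %.1f abs %.1f"%tuple(x[i] for x in rows))
E
python3 lk2.py
```

```text
0.0 top B/R mean -2.3 abs 3.7  scene -0.0 abs 3.7
11.5 top B/R mean -2.3 abs 4.1  scene 0.8 abs 3.9
22.9 top B/R mean -1.7 abs 3.7  scene 0.3 abs 4.0
34.4 top B/R mean -2.1 abs 4.0  scene -0.0 abs 3.8
45.8 top B/R mean -1.8 abs 3.8  scene -1.0 abs 3.9
57.3 top B/R mean -2.4 abs 3.6  scene -0.0 abs 3.7
63.0 top B/R mean -1.9 abs 3.4  scene 0.1 abs 3.7
68.8 top B/R mean -1.9 abs 3.6  scene 1.1 abs 3.7
74.5 top B/R mean -1.7 abs 3.3  scene 0.5 abs 3.7
80.2 top B/R mean -1.7 abs 3.1  scene 1.2 abs 3.4
85.9 top B/R mean -1.6 abs 3.2  scene 1.1 abs 3.1
91.7 top B/R mean -1.5 abs 3.1  scene 2.1 abs 3.8
97.4 top B/R mean -1.0 abs 2.7  scene 1.0 abs 3.8
103.1 top B/R mean -1.0 abs 2.4  scene 0.5 abs 2.5
108.9 top B/R mean -1.0 abs 2.2  scene 0.2 abs 2.7
114.6 top B/R mean -0.2 abs 2.1  scene 0.3 abs 2.4
120.3 top B/R mean 0.6 abs 1.8  scene 0.4 abs 2.6
126.0 top B/R mean 0.6 abs 2.0  scene -1.0 abs 2.9
131.8 top B/R mean 1.0 abs 2.5  scene -0.4 abs 2.5
137.5 top B/R mean 1.2 abs 3.1  scene -0.9 abs 3.0
143.2 top B/R mean 1.9 abs 4.4  scene 0.8 abs 4.5
149.0 top B/R mean 3.1 abs 6.5  scene 5.8 abs 8.2
154.7 top B/R mean 6.9 abs 9.4  scene 5.4 abs 8.1
```

View pics/diff_top.png

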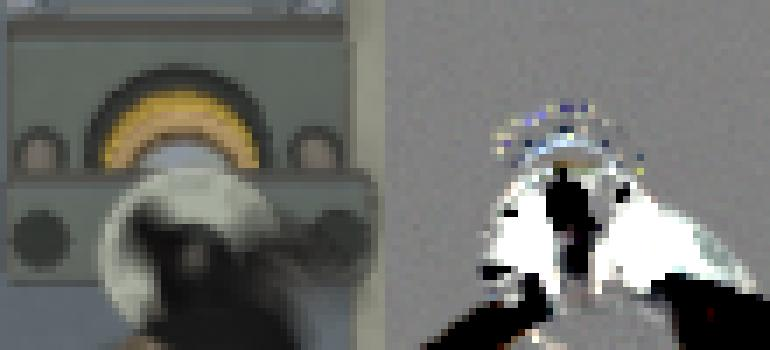

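View pics/diff_scene.png

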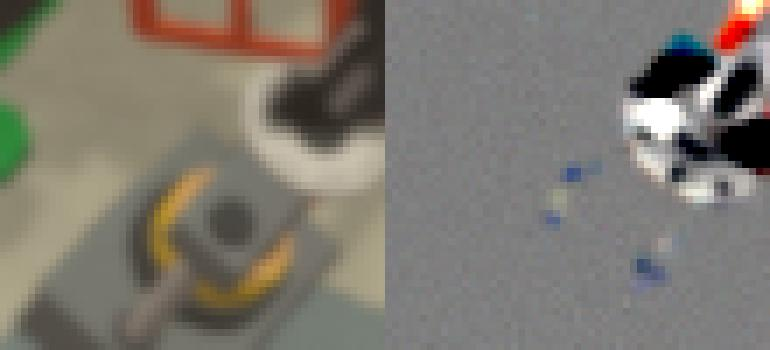

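Clear onset: the pixels of the medallion ring start changing between 137.5° and 143°, while the base stays still. I'll continue part of the way (well short of +90°) and refine the hinge fit.

```bash

python3 -m jog '[[[0.00037,0,0,0.1,0,0]]]' >/dev/null; python3 log.py
python3 -m jog '[[[0.00037,0,0,0.1,0,0]]]' >/dev/null; python3 log.py
python3 -m jog '[[[0.00037,0,0,0.1,0,0]]]' >/dev/null; python3 log.py
python3 -m jog '[[[0.00037,0,0,0.1,0,0]]]' >/dev/null; python3 log.py
python3 -m jog '[[[0.00037,0,0,0.1,0,0]]]' >/dev/null; python3 log.py
python3 -m jog '[[[0.00037,0,0,0.1,0,0]]]' >/dev/null; python3 log.py
python3 lk2.py 2>/dev/null| tail -9;python3 lk.py 2>/dev/null| tail -9
```

```text
t 19.02 turn 160.4 S 167.16 moving -0.080 hold 0.098 sd 0.053 |F| 9.2 Fax -6.8 q6 0.901
t 19.50 turn 166.1 S 166.81 moving -0.063 hold 0.090 sd 0.032 |F| 9.4 Fax -7.1 q6 1.001
t 19.98 turn 171.9 S 166.42 moving -0.069 hold 0.094 sd 0.039 |F| 9.4 Fax -7.1 q6 1.101
t 20.45 turn 177.6 S 166.02 moving -0.107 hold 0.093 sd 0.025 |F| 9.7 Fax -7.1 q6 1.201
t 20.93 turn 183.3 S 165.65 moving -0.149 hold 0.077 sd 0.050 |F| 9.6 Fax -7.4 q6 1.301
t 21.40 turn 189.1 S 165.27 moving -0.096 hold 0.106 sd 0.029 |F| 9.7 Fax -7.5 q6 1.401
143.2 top B/R mean 1.9 abs 4.4  scene 0.8 abs 4.5
149.0 top B/R mean 3.1 abs 6.5  scene 5.8 abs 8.2
154.7 top B/R mean 6.9 abs 9.4  scene 5.4 abs 8.1
160.4 top B/R mean 7.2 abs 10.0  scene 4.0 abs 8.9
166.1 top B/R mean 10.6 abs 13.4  scene 9.8 abs 12.4
171.9 top B/R mean 13.4 abs 15.7  scene 11.4 abs 14.8
177.6 top B/R mean 13.5 abs 15.6  scene 9.1 abs 15.5
183.3 top B/R mean 15.3 abs 17.6  scene 8.0 abs 15.6
189.1 top B/R mean 17.2 abs 19.5  scene 9.6 abs 18.0
143.2 top 0.67 scene -0.11 mv -0.099 hold 0.064 last 0.108
149.0 top 0.80 scene 0.04 mv -0.034 hold 0.086 last 0.082
154.7 top 0.92 scene -0.17 mv -0.105 hold 0.114 last 0.150
160.4 top 1.16 scene 0.03 mv -0.080 hold 0.098 last 0.103
166.1 top 1.09 scene 0.22 mv -0.063 hold 0.090 last 0.127
171.9 top 1.36 scene 0.22 mv -0.069 hold 0.094 last 0.084
177.6 top 1.51 scene 0.62 mv -0.107 hold 0.093 last 0.088
183.3 top 1.59 scene 0.74 mv -0.149 hold 0.077 last 0.100
189.1 top 2.22 scene 0.92 mv -0.096 hold 0.106 last 0.130
```

The combined hinge fits put contact at about 140.5° ± 2.5 (gap 9.4 mm, within the 4–10.5 mm range). The target is therefore about 230°, leaving about 0.715 rad.

```bash

python3 -m jog '[[[0.00037,0,0,0.1,0,0],[0.00037,0,0,0.1,0,0]]]' >/dev/null; python3 log.py
python3 -m jog '[[[0.00037,0,0,0.1,0,0],[0.00037,0,0,0.1,0,0]]]' >/dev/null; python3 log.py
python3 -m jog '[[[0.00037,0,0,0.1,0,0],[0.00037,0,0,0.1,0,0]]]' >/dev/null; python3 log.py
python3 -m jog '[[[0.0004,0,0,0.11,0,0],[0,0,0,0,0,0]]]' >/dev/null; python3 log.py
python3 lk2.py 2>/dev/null| tail -4;python3 lk.py 2>/dev/null| tail -4
python3 - <<'E'
import pickle,cv2,numpy as np
L=pickle.load(open("log.pkl","rb"))
v=np.vstack([np.hstack([cv2.resize(L[i][k][:,:,::-1].astype(np.uint8)[10:60,15:70],(360,300),interpolation=cv2.INTER_CUBIC) for k in("top","scene")]) for i in(0,-1)]); cv2.imwrite("pics/l7.png",v)
E
```

```text
t 22.00 turn 200.5 S 164.53 moving -0.104 hold 0.089 sd 0.027 |F| 9.8 Fax -7.5 q6 1.600
t 22.60 turn 212.0 S 163.77 moving -0.109 hold 0.104 sd 0.047 |F| 9.7 Fax -7.5 q6 1.800
t 23.20 turn 223.4 S 163.01 moving -0.130 hold 0.066 sd 0.029 |F| 9.4 Fax -7.3 q6 2.000
t 23.80 turn 229.7 S 162.61 moving 0.071 hold 0.091 sd 0.016 |F| 9.4 Fax -7.2 q6 2.110
200.5 top B/R mean 19.0 abs 21.6  scene 13.3 abs 20.4
212.0 top B/R mean 21.7 abs 24.4  scene 19.6 abs 25.8
223.4 top B/R mean 31.2 abs 33.4  scene 19.8 abs 30.2
229.7 top B/R mean 31.3 abs 34.3  scene 17.6 abs 33.0
200.5 top 2.57 scene 1.00 mv -0.104 hold 0.089 last 0.071
212.0 top 2.62 scene 1.23 mv -0.109 hold 0.104 last 0.106
223.4 top 3.08 scene 1.59 mv -0.130 hold 0.066 last 0.024
229.7 top 3.07 scene 1.52 mv 0.071 hold 0.091 last 0.095
```

View pics/l7.png

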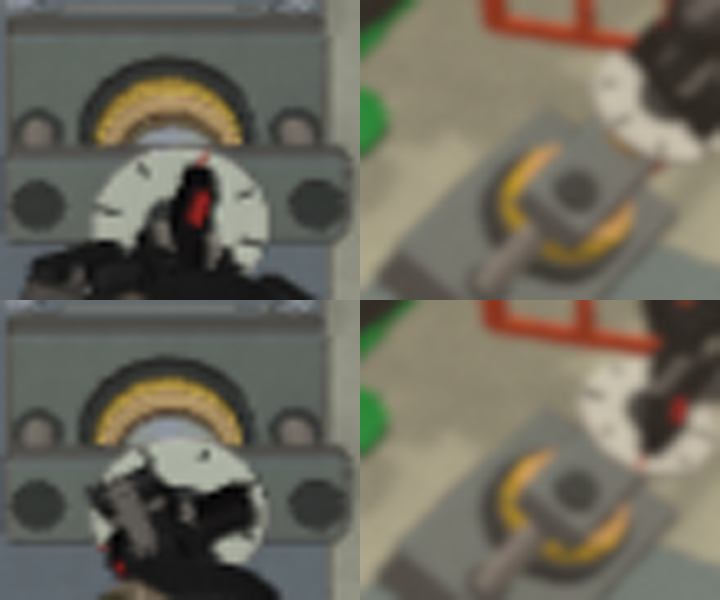

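The yellow band is visibly thinner. Before releasing, I'll check the contact onset once more with a frame-to-frame difference.

```bash
python3 - <<'E'
from h import *
import pickle
L=pickle.load(open("log.pkl","rb"));a=np.degrees(np.unwrap([l["ang"] for l in L])); a-=a[0]
for n in("top","scene"):
    M=np.abs(L[-1][n]-L[12][n]).max(2); 
    r=L[12][n]; hsv=cv2.cvtColor((r/255).astype(np.float32),cv2.COLOR_RGB2HSV); yy,xx=np.mgrid[:r.shape[0],:r.shape[1]]
    ring=(hsv[...,1]>.4)&(hsv[...,0]>20)&(hsv[...,0]<60)&(M>12)&(xx>22)&(xx<62)&(yy>15)
    ring&=(yy<27) if n=="top" else (yy>28)&(yy<60)
    ctl=np.zeros_like(ring)
    if n=="top": ctl[10:18,20:60]=1
    else: ctl[55:75,30:60]=1
    print(n,ring.sum())
    for i in range(6,len(L)):
        d=(L[i][n]-L[i-1][n]); d-= np.median(d[ctl]) ; print(round(a[i],1),"ring rms %.2f ctl %.2f"%(np.sqrt((d[ring]**2).mean()),np.sqrt((d[ctl]**2).mean())),end="; ")
    print()
E
```

```text
top 19
63.0 ring rms 0.48 ctl 0.50; 68.8 ring rms 0.41 ctl 0.50; 74.5 ring rms 0.42 ctl 0.45; 80.2 ring rms 0.40 ctl 0.47; 85.9 ring rms 0.37 ctl 0.50; 91.7 ring rms 0.44 ctl 0.48; 97.4 ring rms 0.42 ctl 0.49; 103.1 ring rms 0.39 ctl 0.50; 108.9 ring rms 0.43 ctl 0.49; 114.6 ring rms 0.41 ctl 0.49; 120.3 ring rms 0.37 ctl 0.47; 126.0 ring rms 0.40 ctl 0.48; 131.8 ring rms 0.37 ctl 0.50; 137.5 ring rms 0.41 ctl 0.48; 143.2 ring rms 2.45 ctl 0.48; 149.0 ring rms 3.54 ctl 0.47; 154.7 ring rms 2.65 ctl 0.47; 160.4 ring rms 4.48 ctl 0.48; 166.1 ring rms 3.64 ctl 0.48; 171.9 ring rms 4.62 ctl 0.49; 177.6 ring rms 5.31 ctl 0.51; 183.3 ring rms 4.29 ctl 0.50; 189.1 ring rms 1.58 ctl 0.47; 200.5 ring rms 6.80 ctl 0.46; 212.0 ring rms 6.60 ctl 0.49; 223.4 ring rms 7.73 ctl 0.51; 229.7 ring rms 4.55 ctl 0.49; 
scene 22
63.0 ring rms 0.72 ctl 0.72; 68.8 ring rms 0.59 ctl 0.69; 74.5 ring rms 0.64 ctl 0.66; 80.2 ring rms 0.57 ctl 0.66; 85.9 ring rms 0.68 ctl 0.68; 91.7 ring rms 0.59 ctl 0.67; 97.4 ring rms 0.81 ctl 0.68; 103.1 ring rms 0.76 ctl 0.68; 108.9 ring rms 0.71 ctl 0.70; 114.6 ring rms 0.69 ctl 0.68; 120.3 ring rms 0.61 ctl 0.66; 126.0 ring rms 0.90 ctl 0.67; 131.8 ring rms 0.74 ctl 0.67; 137.5 ring rms 0.66 ctl 0.68; 143.2 ring rms 1.78 ctl 0.68; 149.0 ring rms 2.66 ctl 0.67; 154.7 ring rms 3.05 ctl 0.68; 160.4 ring rms 1.11 ctl 0.67; 166.1 ring rms 2.64 ctl 0.68; 171.9 ring rms 2.31 ctl 0.66; 177.6 ring rms 4.46 ctl 0.65; 183.3 ring rms 1.05 ctl 0.65; 189.1 ring rms 1.70 ctl 0.67; 200.5 ring rms 1.71 ctl 0.68; 212.0 ring rms 6.38 ctl 0.69; 223.4 ring rms 3.91 ctl 0.71; 229.7 ring rms 2.69 ctl 0.68;
```

Both views pin contact between 137.5° and 143.2°, most likely around 139.5–140.5°. The handle is now at 229.7°, a quarter turn past. I'll release and retract.

```bash
python3 -m jog '[[[0,0,0,0,0,0],[0,0,0,0,0,0],[0,0,0,0,0,0],[0,0,0,0,0,0],[0,0,0,0,0,0],[0,0,0,0,0,0],[0,0,0,0,0,0]]]' 0; python3 -m jog '[[[-0.01,0,0,0,0,0],[-0.02,0,0,0,0,0],[-0.03,0,0,0,0,0],[-0.04,0,0,0,0,0],[-0.04,0,0,0,0,0],[0,0,0,0,0,0],[0,0,0,0,0,0]]]'; python3 - <<'E'
from h import *
import pickle
L=pickle.load(open("log.pkl","rb"))
im={}
for n,(y0,x0,h,w) in dict(top=(140,290,75,80),scene=(160,250,90,90)).items():
    c=avg(n,6); A=c["f"][y0:y0+h,x0:x0+w]; im[n]=A
    if n=="top": crop(c,290,370,140,215,8,"e_top.png")
    else: crop(c,250,340,160,250,7,"e_scene.png")
    cv2.imwrite(f"pics/full_{n}.png",c["image"][:,:,::-1])
    print(n,"ring change vs last hold / vs start", *[np.abs((A-L[i][n])[(slice(17,27),slice(27,50)) if n=="top" else (slice(36,54),slice(34,54))]).mean().round(2) for i in(-1,-2,-4,0)])
s=ctrl.sense();print(s["time_s"],s["force"],s["eef_pos"])
E
```

```text
time_s: 24.68
eef_pos: [612.4, -46.8, 201.0]
ee_rot: [-0.451, 0.74, -0.25, -0.432]
force: [-0.8, 0.0, 0.5]
grip_width: 1.0
time_s: 25.55
eef_pos: [542.1, -49.6, 321.7]
ee_rot: [-0.451, 0.739, -0.25, -0.433]
force: [-0.3, 0.4, -0.1]
grip_width: 0.996
top ring change vs last hold / vs start 0.44 0.66 1.17 2.01
scene ring change vs last hold / vs start 2.41 2.54 2.98 3.37
26.15 [ 0.03939952 -0.19789613  0.43664674] [542.28918678 -49.65229775 322.03500943]
```

View pics/e_top.png

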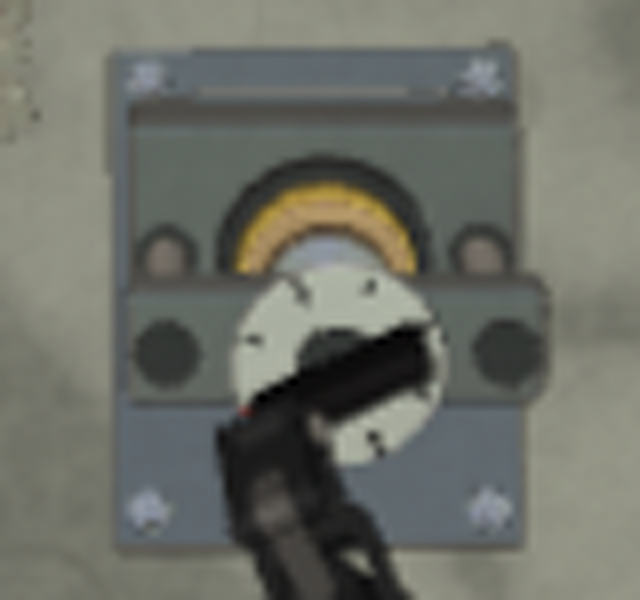

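View pics/full_scene.png

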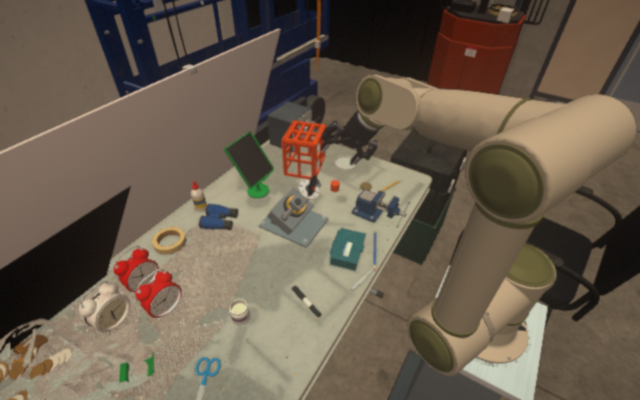

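```bash
python3 - <<'E'
from h import *
t=pickle=None
t=cap("top"); f=lambda u,v:((u+.5)/8-.5+290,(v+.5)/8-.5+140); s=142.4
for q in[(247,412),(255,340),(298,290),(370,287),(376,440),(422,388)]:
    X=onplane(t,f(*q),A0+s*AX,AX)-(A0+s*AX); print(q,np.hypot(X@HX,X@PY).round(1),(np.degrees(np.arctan2(-X@PY,X@HX))%360).round(1),((np.degrees(np.arctan2(-X@PY,X@HX))-14.5)%45).round(1))
print(ctrl.sense()["time_s"], 229.7%45)
E
```

```text
(247, 412) 35.1 241.4 1.9
(255, 340) 29.5 287.6 3.1
(298, 290) 29.8 332.7 3.2
(370, 287) 29.3 20.9 6.4
(376, 440) 30.3 154.2 4.7
(422, 388) 29.8 106.8 2.3
26.2 4.699999999999989
```

The dial marks give about 228.6°, which agrees with the 229.7° from the tool within reading error. Nothing is touching the press, so I'm handing in.

```bash
python3 -c "
from rig import workorder; print(workorder.finish_job())"
```

```text
the job is handed in; nothing more can be done
None
```

The press is wound a quarter turn past contact, the handle is released, and the job is handed in. I gripped the wing along the screw axis and turned it clockwise in small steps, 229.7° in all by the tool's angle. It took about 26 s, and the contact forces I read stayed under 10 N.

- **Contact:** In both cameras the medallion and backing start to move between 137.5° and 143.2° of turn. I took contact as about 140°, a gap of about 9.3 mm, so the quarter turn past it is good to about ±3°.
- **After release:** The dial marks read about 228.6°, with a scatter of a couple of degrees, which agrees with the tool angle. The yellow band stayed thinner, so the spring had not risen again in the top view. The gripper was clear of the press and the force on it was about zero.
- **Checks that disagreed or showed nothing:**
  - Wrist torque was too noisy to show contact.
  - My first image-motion measure in the scene view barely responded, because the yellow rim against the cup does not move. Contact rests on the frame-to-frame differences instead.
  - After I backed away, the scene view around the ring differed from the last held picture. I put this down to the arm's shadow and did not look further.
- **Other objects:** I did not move any of them, and the last scene picture shows them where they were. I checked this by eye only.

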